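Switch on the hob plate under the frying pan

TASK

Start heating the frying pan: on the hob's control strip switch on the wide main rocker by pressing its raised half fully down, then likewise the narrow rocker on the same side as the plate that the frying pan stands on, and then press the round start button fully down and let it come back up. Leave the other narrow rocker off, and do not lift or shift the pan, the pot, the oil bottle or the paper roll.

Things in the scene. Friction and masses are not known exactly. Their poses are not given: they have to be found in the camera images.
- hob: Fixed steel twin-plate hob, 400 mm (its x) by 540 (y) by 60 tall; origin: centre of its underside, on the table. x points across it away from the robot, y to the robot's left (yaw within 0.2 rad of the world). Two plates 190 mm across, tops 68 mm above the table, centred at x +70, y +130 (left) and -130 mm (right).
- strip_mid (a point): Middle of the control strip, on its top face, 60 mm above the table, at x -145 mm of the hob; the strip runs along the hob's y. Controls, white on black bases, turned with the hob: narrow left and right rockers at y +65 and -65 mm; at y +180 and -180 mm the main rocker and the start button, either way round.
- main_rocker (a joint): Angle (rad) of the wide rocker: two halves, each 30 mm (along hob x) by 60 mm (y), pivot along y, 78 mm above the table. 0 to 0.03 = off: half nearest the robot raised (outer edge 10 mm above the pivot), far half level. 0.36 = fully on: near half pressed level, far half raised; on from 0.30. Stays where left (friction, no spring); about 3 N at the edge; hard stops.
- main_press (a point): Where to press the main rocker: its point is on top of the near half, 18 mm from the pivot line at the middle of the rocker; the top edge of that half ends 30 mm from the pivot line. It goes down with the rocker.
- left_rocker (a joint): Angle (rad) of the narrow rocker for the left (+y of the hob) plate, at y +65 mm on the strip: as the main rocker but only 28 mm wide. Same heights, angles and stiffness; starts off (up to 0.03).
- left_press (a point): Where to press the left plate's rocker: its point is on top of the near half, 18 mm from the pivot line at the middle of the rocker; the top edge of that half ends 30 mm from the pivot line.
- right_rocker (a joint): Angle (rad) of the narrow rocker for the right (-y of the hob) plate, at y -65 mm on the strip; as the left one.
- right_press (a point): Where to press the right plate's rocker: its point is on top of the near half, 18 mm from the pivot line at the middle of the rocker; the top edge of that half ends 30 mm from the pivot line.
- start_button (a joint): Travel (m) of the round start button, 34 mm across, in a round base 50 mm across and 12 mm tall; 0 = up, 0.008 = fully down (straight down, about 4 N); a spring brings it back up. Pressed counts from 0.006.
- start_button_top (a point): Centre of the top face of the start button, 82 mm above the table when up; it goes down with the button.
- pan: Frying pan, dark steel, 210 mm across the rim, 45 mm tall, with a straight black handle reaching 245 mm from its centre along its +x (roughly away from the robot) and a pancake in it; origin at the centre of its underside, on the middle of the left or the right plate (within about 10 mm). To be left in place.
- pot: Aluminium cooking pot, 170 mm across the mouth, 110 mm tall, origin at the centre of its underside, on the other plate. To be left in place.
- oil_bottle: Bottle of cooking oil, 72 mm across, 240 mm tall, origin at the centre of its underside, on the table beyond the hob's left end. To be left in place.
- paper_roll: White roll of kitchen paper standing upright, 100 mm across, 220 mm tall, origin at the centre of its underside, on the table beyond the hob's right end. To be left in place.
There are look-alikes about, which are no part of the job. Leave any purple look-alike of the pot alone.

How it is judged:
By the outcome, as a careful person would: the job done as asked, in the order asked, and still so for the second after the job is handed in, with the robot touching nothing.
It also fails if it takes over 61 s, if anything falls off the work surface, if the arm or the gripper's body presses on something with over 40 N, if the wrist force passes 120 N, or if a joint passes its speed limit or range.

ROBOT

A 6-joint arm with a two-finger parallel gripper is mounted at the origin on the work surface. World frame = base frame: x ahead of the robot, y to its left, z up, the work surface at z = 0. Lengths are in m, angles in rad, forces in N, time in s.
With the tool pointing down it reaches from about 0.25 to 0.775 m from the base axis. Payload 4 kg.
Tool frame: the origin (TCP) lies at the very end of the fingers, on their centre line; the grasp point (between the pads) lies 19 mm behind it; z points along the fingers, y is the line along which they close (so a half turn about z gives the same grasp; the last joint's range is limited). The gripper opens to 94 mm and grips with 3 to 60 N. Pads are 16 mm wide; open, the fingers measure 119 mm over their backs; the gripper's body (75 mm by 177 mm) begins 78 mm behind the grasp point.
Start: joints at [-1.298, 0.087, 1.371, -0, 1.684, -0.103], TCP at [0.202, -0.512, 0.206] pointing down, gripper open.
Joint ranges: [-3.1, 3.1], [-0.76, 2.03], [0.27, 2.55], [-1.08, 4.22], [0.17, 2.65], [-2.57, 2.57]. Speed limits (rad/s): [2.79, 2.79, 3.14, 3.14, 3.14, 3.14].

INTERFACE

Orientations are given as [roll, pitch, yaw] about the fixed x, y, z axes, in that order (R = Rz(yaw) Ry(pitch) Rx(roll)).
In Python, from bench import robot, vision gives the robot as it stands.
- The arm moves only by the shell command python3 -m crank 'ROWS'. ROWS is JSON, a list of rows, each a list of 3 entries, a list of its own where there are three numbers: the closure, from 0 (fully open) to 1 (shut), then the shift along the tool's x, y, z in m, then the turn, a rotation vector about the tool's x, y, z in degrees. A call has 1 to 8 rows; each row shifts and turns the commanded pose from where the row before left it, along the tool's axes as they then stand; what a row does not reach is not made up. A row lasts 1/10 s, in which the tool goes at most 50 mm and 8.59 degrees, less where a joint would pass 70% of its speed; a pose out of reach is approached as far as the arm can. A call with a gripper value outside its range is refused whole. The fingers move at their own pace and stop on an object; the grip force is fixed at half the most. Time passes only in rows, so rows that do not move let the fingers close. It gives the time, the measured TCP pose, the force, the opening and the grip force at its end, in the units of the state.
- robot.get_obs(): the state, without advancing time (a new reading comes with each control period).
- vision.snapshot(name): name is "scene" or "top"; returns a dict with "color" (480x640x3 uint8, red, green, blue), "z_map" (480x640 float32, m along the optical axis (not along the pixel's ray), 0 where there is no reading), "fx", "fy", "cx", "cy" (pixels), "R" (3x3) and "t" (3): a world point X has camera coordinates R X + t. Camera axes: x right, y down, z forward; pixel columns grow to the right and rows downward; lengths in m; the calibration is good to about 2 mm. A picture is of the moment at which its call begins.
- robot.close_job(): hands the job in; it is judged then, once.
The state is a dict: "time": time; "joint_positions": joint angles; "qvel": joint speeds; "joint_torque": joint torques, N m; "tool_pos": TCP position; "ee_rot": TCP orientation; "wrist_force": force on the tool from outside, world axes, zero at the start; "wrist_torque": the same for the moment, N m; "width": finger opening in m; "finger_force": force on a finger pad.
Only numpy, scipy, OpenCV 4.12 (cv2) and the standard library are available. Lean on these libraries where they do the work, as an engineer would, in place of code of your own. Each camera call takes 0.05 s, during which the arm holds its last target. There are 200 camera calls.

## Working session

There is one attempt and no reset: what is moved stays moved. The work goes in short steps, Python scripts to look and compute and a shell command to move; the robot and the scene stay as the last step left them, time stands still between calls to the robot, and variables do not carry over. Pictures are saved under pics/ and viewed, at most 10 in all, crops included, and the job is handed in when it is done.

```bash
mkdir -p pics
cat > h.py <<'E'
import numpy as np,cv2
from bench import robot,vision
def snap(n):
    s=vision.snapshot(n)
    np.savez(n+'.npz',**s); return s
def pts(s):
    v,u=np.mgrid[:480,:640]; z=s['z_map']
    c=np.stack([(u-s['cx'])/s['fx']*z,(v-s['cy'])/s['fy']*z,z],-1)
    return (c-np.array(s['t']))@np.array(s['R'])
def ray(s,u,v,h):
    R=np.array(s['R']);t=np.array(s['t'])
    o=-R.T@t; d=R.T@np.array([(u-s['cx'])/s['fx'],(v-s['cy'])/s['fy'],1])
    return o+d*(h-o[2])/d[2]
E
python3 - <<'E'
from h import *
for n in ['scene','top']:
    s=snap(n); cv2.imwrite(f'pics/{n}0.png',s['color'][...,::-1]); print(n,s['fx'],-np.array(s['R']).T@np.array(s['t']),np.array(s['R']).round(2).tolist())
o=robot.get_obs();print(o['time'],o['tool_pos'],o['ee_rot'],o['wrist_force'],o['width'])
E
```

```text
scene 443.6406158136886 [1.38424444 0.03170093 0.77386011] [[0.09, 1.0, 0.01], [0.64, -0.06, -0.76], [-0.76, 0.07, -0.64]]
top 535.6288245689485 [0.34511549 0.10593304 1.23996677] [[-0.01, -1.0, 0.02], [-0.98, 0.01, -0.18], [0.18, -0.02, -0.98]]
0.1 [ 0.20170913 -0.5111658   0.20445076] [-3.13968121e+00 -1.94214167e-04  3.75747516e-01] [-0.34149133 -0.13677995  0.29157679] 0.09396781502177617
```

View pics/scene0.png

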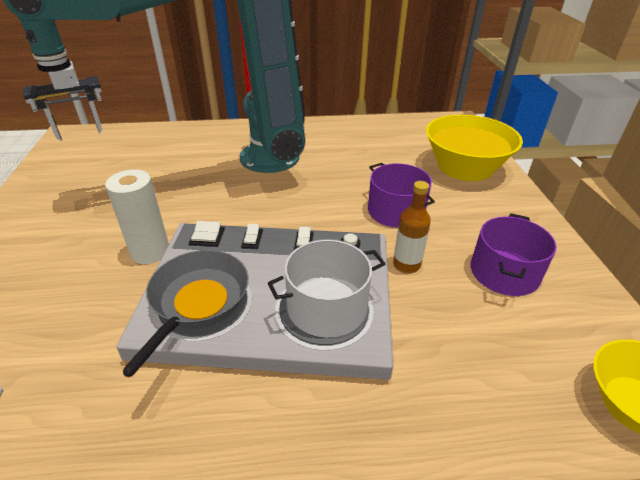

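View pics/top0.png

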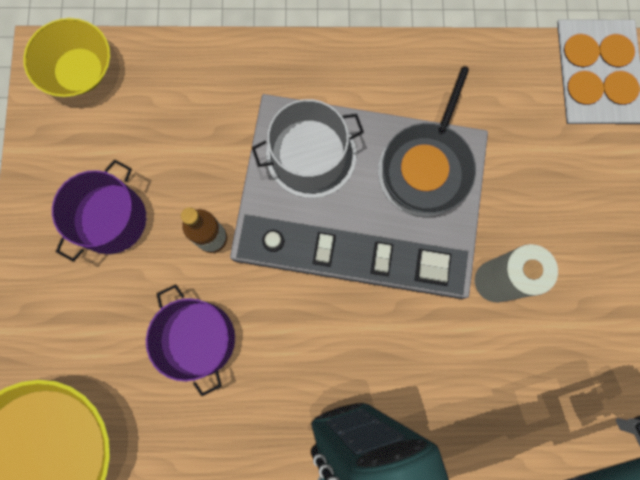

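The scene view, taken from opposite the robot, shows the pan at (200,292) on the same side as the wide rocker (206,233). In the top view (up = +x, left = +y) the pan is at (428,168), on the right plate. The controls there are:
- main rocker (433,265)
- right narrow rocker (382,257)
- left narrow rocker (324,248), to be left off
- start button (272,240)

Possible confusions are the two narrow rockers (382,257) and (324,248), and the round button (272,240) against the bottle cap (191,215). The purple pots at (98,212) and (190,340) are not part of the job. I choose main, then right narrow (382,257), then the button.

Run:
```python
from h import *
s=dict(np.load('top.npz'));im=s['color'];P=pts(s)
m=np.zeros((480,640),np.uint8);roi=(slice(215,300),slice(232,474))
hsv=cv2.cvtColor(im,cv2.COLOR_RGB2HSV)
w=(im.min(-1)>165).astype(np.uint8);m[roi]=w[roi]
n,l,st,c=cv2.connectedComponentsWithStats(m)
ctr=[]
for i in range(1,n):
    if st[i,4]<60: continue
    p=ray(s,*c[i],.082);q=P[l==i];ctr.append(p)
    r=cv2.minAreaRect(np.argwhere(l==i)[:,::-1].astype(np.float32))
    print('white',c[i].round(1),st[i],'ray',p.round(4),'depth med',np.median(q,0).round(4),'zrange',np.percentile(q[:,2],[5,95]).round(4),r)
ctr=np.array(ctr);ctr=ctr[np.argsort(ctr[:,1])]
print('spacing',np.diff(ctr,axis=0).round(4).tolist())
# hob top face
h=((P[...,2]>.05)&(P[...,2]<.0645)).astype(np.uint8)
h=cv2.morphologyEx(h,cv2.MORPH_OPEN,np.ones((3,3)))
q=P[(h>0)&(P[...,0]>.3)][:,:2].astype(np.float32)
k=(abs(q[:,1]-ctr[:,1].mean())<.33)
r=cv2.minAreaRect(q[k]);print('hob rect',r)
# dark strip
d=np.zeros_like(m);d[roi]=((im.max(-1)<110)[roi]);d=cv2.morphologyEx(d|m,cv2.MORPH_OPEN,np.ones((3,3)))
g=np.array([ray(s,u,v,.06)[:2] for v,u in np.argwhere(d)],np.float32);print('strip',cv2.minAreaRect(g))
# tall things
t=(P[...,2]>.19)&(P[...,0]>.3)&(P[...,1]>-.4)&(P[...,1]<.6)
n,l,st,c=cv2.connectedComponentsWithStats(t.astype(np.uint8))
for i in range(1,n):
    if st[i,4]>60: q=P[l==i];print('tall',c[i].round(),np.percentile(q,[2,98],axis=0).round(3).tolist())
x=im[205:305,225:565];cv2.imwrite('pics/crop.png',cv2.resize(x[...,::-1],None,fx=2.3,fy=2.3,interpolation=cv2.INTER_CUBIC))
```

```text
white [272.2 239.1] [266 233  13  13 135] ray [0.5603 0.1966 0.082 ] depth med [0.5599 0.1968 0.0841] zrange [0.0812 0.0873] ((272.0, 239.0), (12.0, 12.0), 90.0)
white [324.3 246.7] [318 235  14  25 245] ray [0.5426 0.0824 0.082 ] depth med [0.5445 0.0828 0.0804] zrange [0.0758 0.0883] ((324.1486511230469, 247.10812377929688), (11.179131507873535, 23.509056091308594), 9.462322235107422)
white [382.4 256.4] [376 245  14  24 244] ray [ 0.5202 -0.0449  0.082 ] depth med [ 0.5212 -0.0448  0.0802] zrange [0.0758 0.0879] ((382.3648376464844, 256.8108215332031), (11.179131507873535, 23.509056091308594), 9.462322235107422)
white [434.3 265.1] [422 252  27  27 567] ray [ 0.5002 -0.1583  0.082 ] depth med [ 0.5009 -0.1585  0.0802] zrange [0.0751 0.088 ] ((434.04052734375, 265.25677490234375), (25.810640335083008, 23.180255889892578), 9.462322235107422)
spacing [[0.02, 0.1134, 0.0], [0.0224, 0.1273, 0.0], [0.0178, 0.1142, 0.0]]
hob rect ((0.6729152202606201, -0.005529999732971191), (0.5408443212509155, 0.4013122022151947), 80.13815307617188)
strip ((0.5246365666389465, 0.01945999264717102), (0.5087085962295532, 0.10855899751186371), 80.14266204833984)
tall [191. 217.] [[0.563, 0.328, 0.192], [0.593, 0.357, 0.245]]
tall [529. 270.] [[0.426, -0.36, 0.195], [0.517, -0.268, 0.224]]
```

View pics/crop.png

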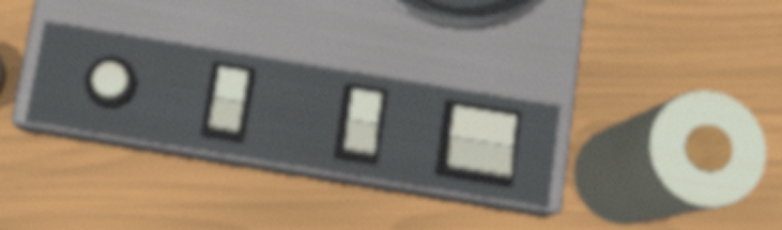

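The crop matches the layout: button, left narrow, right narrow and wide rocker run left to right, with the near halves shaded (raised). The hob fit is 541 x 401 mm, yaw -0.171, and the control spacing agrees with the given sizes. The first step is to rise, shut the fingers and turn so that tool y lies along hob x.

```bash
python3 -m crank '[[1,[0,0,-0.012],[0,0,-8.4]],[1,[0,0,-0.012],[0,0,-8.4]],[1,[0,0,-0.012],[0,0,-8.4]],[1,[0,0,-0.012],[0,0,-8.4]],[1,[0,0,-0.012],[0,0,-8.4]],[1,[0,0,-0.01],[0,0,-8.4]],[1,[0,0,0],[0,0,-8.4]],[1,[0,0,0],[0,0,0]]]'
```

```text
time: 0.9
tool_pos: [0.2018, -0.5116, 0.2753]
ee_rot: [-3.141, -0.0, 1.402]
wrist_force: [0.3, -0.2, 0.6]
width: 0.0334
finger_force: 0.0
```

```bash
python3 -m crank '[[1,[0.03,0.016,0],[0,0,0]],[1,[0.03,0.016,0],[0,0,0]],[1,[0.03,0.016,0],[0,0,0]],[1,[0.03,0.016,0],[0,0,0]],[1,[0.03,0.016,0],[0,0,0]],[1,[0.03,0.016,0],[0,0,0]],[1,[0.03,0.016,0],[0,0,0]],[1,[0.03,0.016,0],[0,0,0]]]'; python3 -m crank '[[1,[0.03,0.016,0],[0,0,0]],[1,[0.03,0.016,0],[0,0,0]],[1,[0.03,0.016,0],[0,0,0]],[1,[0.03,0.016,0],[0,0,0]],[1,[0.03,0.016,0],[0,0,0]],[1,[0.02,0.008,0],[0,0,0]],[1,[0,0,0],[0,0,0]],[1,[0,0,0],[0,0,0]]]'
cat > g.py <<'E'
import sys;from h import *
T={'main':(-.145-.018,-.18),'right':(-.145-.018,-.065),'btn':(-.145,.18)}
o=robot.get_obs();p=o['tool_pos'];a=-.171
ex=np.array([np.cos(a),np.sin(a)]);ey=np.array([-np.sin(a),np.cos(a)])
c=np.array([.6729,-.0055])
for k,(x,y) in T.items():
    d=c+x*ex+y*ey-p[:2];w=o['ee_rot'][2]
    print(k,'tool dx,dy mm',1e3*(d@[np.cos(w),np.sin(w)]).round(4),1e3*(d@[np.sin(w),-np.cos(w)]).round(4))
print('t',o['time'],'z',p[2],'F',o['wrist_force'].round(1) if hasattr(o['wrist_force'],'round') else o['wrist_force'],o['ee_rot'],o['width'])
E
python3 g.py
```

```text
time: 1.7
tool_pos: [0.3688, -0.2951, 0.2747]
ee_rot: [-3.141, -0.001, 1.398]
wrist_force: [0.7, -0.7, 0.3]
width: -0.0001
finger_force: 0.0
time: 2.5
tool_pos: [0.4833, -0.1437, 0.2748]
ee_rot: [-3.14, 0.0, 1.401]
wrist_force: [-0.1, -0.1, -0.4]
width: 0.0007
finger_force: 0.0
main tool dx,dy mm -11.6 0.3
right tool dx,dy mm 103.4 0.4
btn tool dx,dy mm 348.4 18.700000000000003
t 2.5 z 0.2747910925406183 F [-0.1 -0.1 -0.4] [-3.14008224e+00  4.27824868e-04  1.40100539e+00] 0.0007496206284669217
```

```bash
python3 -m crank '[[1,[-0.012,0,0.02],[0,0,0]],[1,[0,0,0.03],[0,0,0]],[1,[0,0,0.03],[0,0,0]],[1,[0,0,0.03],[0,0,0]],[1,[0,0,0.03],[0,0,0]],[1,[0,0,0.025],[0,0,0]],[1,[0,0,0.01],[0,0,0]],[1,[0,0,0],[0,0,0]]]'
python3 - <<'E'
from h import *
a=snap('top')['color'][200:310,300:500];b=snap('scene')['color'][170:280,140:340]
cv2.imwrite('pics/near1.png',cv2.resize(np.vstack([a,b])[...,::-1],None,fx=2.7,fy=2.7,interpolation=cv2.INTER_CUBIC))
E
python3 g.py
```

```text
time: 3.3
tool_pos: [0.4801, -0.156, 0.0989]
ee_rot: [-3.138, -0.001, 1.4]
wrist_force: [-0.4, 0.7, 1.0]
width: 0.0004
finger_force: 0.0
main tool dx,dy mm 1.2 -0.6
right tool dx,dy mm 116.2 -0.5
btn tool dx,dy mm 361.20000000000005 17.7
t 3.4 z 0.10172928588061672 F [-0.2  0.3  0.5] [3.13976409e+00 7.24230658e-04 1.40073856e+00] 0.0004386917030801555
```

View pics/near1.png

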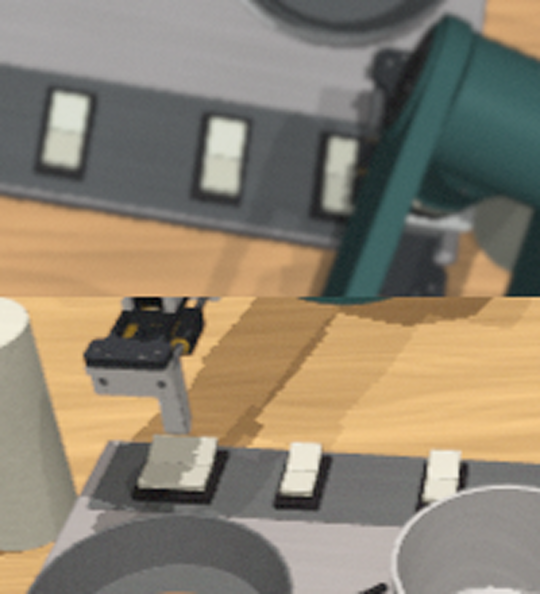

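The closed fingers sit over the near half of the wide rocker (scene part, tip at about (175,430)), and the roll is clear. Next I press.

```bash
python3 -m crank '[[1,[0,0,0.006],[0,0,0]],[1,[0,0,0.005],[0,0,0]],[1,[0,0,0.004],[0,0,0]],[1,[0,0,0.004],[0,0,0]],[1,[0,0,0.003],[0,0,0]],[1,[0,0,0],[0,0,0]]]';python3 -m crank '[[1,[0,0,0.001],[0,0,0]],[1,[0,0,0],[0,0,0]]]'
```

```text
time: 4.0
tool_pos: [0.4811, -0.1555, 0.0787]
ee_rot: [-3.141, 0.0, 1.402]
wrist_force: [-2.2, 0.4, 2.7]
width: 0.0003
finger_force: 1.4
time: 4.2
tool_pos: [0.4812, -0.1555, 0.0782]
ee_rot: [-3.141, 0.0, 1.402]
wrist_force: [-4.5, 1.0, 6.1]
width: 0.0007
finger_force: 3.1
```

```bash
python3 -m crank '[[1,[0,0,0.001],[0,0,0]],[1,[0,0,0],[0,0,0]]]'; python3 -m crank '[[1,[0,0,0.001],[0,0,0]],[1,[0,0,0],[0,0,0]]]'
```

```text
time: 4.4
tool_pos: [0.4812, -0.1555, 0.0782]
ee_rot: [-3.141, 0.0, 1.402]
wrist_force: [-6.0, 1.6, 9.4]
width: 0.0004
finger_force: 5.0
time: 4.6
tool_pos: [0.4812, -0.1556, 0.0781]
ee_rot: [-3.141, 0.001, 1.402]
wrist_force: [-6.9, 2.4, 13.6]
width: 0.0008
finger_force: 6.9
```

At the hard stop (z no longer changes as force rises). I go up, across 115 mm along tool x and down over the right narrow rocker.

```bash
python3 -m crank '[[1,[0,0,-0.01],[0,0,0]],[1,[0,0,-0.034],[0,0,0]],[1,[0.03,0,0],[0,0,0]],[1,[0.03,0,0],[0,0,0]],[1,[0.03,0,0],[0,0,0]],[1,[0.025,0,0],[0,0,0]],[1,[0,0,0],[0,0,0]],[1,[0,0,0],[0,0,0]]]'; python3 g.py;  python3 - <<'E'
from h import *
a=snap('top')['color'][200:310,300:500];b=snap('scene')['color'][170:280,140:340]
cv2.imwrite('pics/near2.png',cv2.resize(np.vstack([a,b])[...,::-1],None,fx=2.7,fy=2.7,interpolation=cv2.INTER_CUBIC))
E
```

```text
time: 5.4
tool_pos: [0.5011, -0.0421, 0.1193]
ee_rot: [3.141, 0.001, 1.403]
wrist_force: [0.6, -0.1, -0.0]
width: 0.0007
finger_force: 0.0
main tool dx,dy mm -114.7 -0.4
right tool dx,dy mm 0.3 0.0
btn tool dx,dy mm 245.2 18.9
t 5.4 z 0.11927399316082081 F [ 0.6 -0.1 -0. ] [3.14131240e+00 6.20056629e-04 1.40337428e+00] 0.0006825733565606557
```

View pics/near2.png

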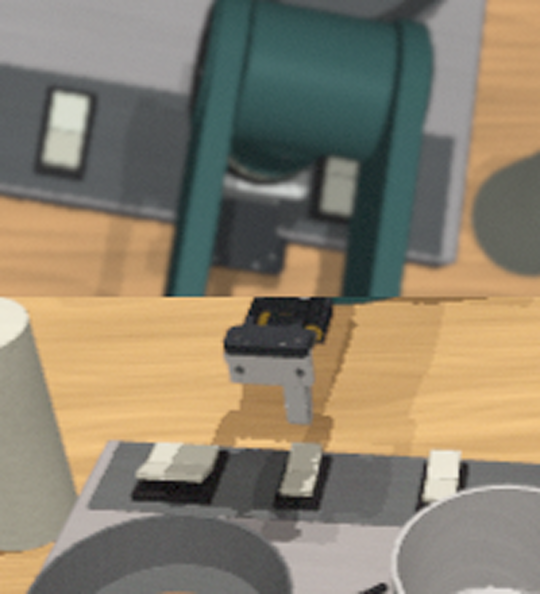

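The wide rocker at (180,462) now has its far half raised, so it is on. The fingers are over the right narrow rocker at (300,470). Next I press it.

```bash
python3 -m crank '[[1,[0,0,0.02],[0,0,0]],[1,[0,0,0.008],[0,0,0]],[1,[0,0,0.005],[0,0,0]],[1,[0,0,0.004],[0,0,0]],[1,[0,0,0.004],[0,0,0]],[1,[0,0,0.001],[0,0,0]],[1,[0,0,0],[0,0,0]]]'; python3 -m crank '[[1,[0,0,0.001],[0,0,0]],[1,[0,0,0],[0,0,0]]]'; python3 -m crank '[[1,[0,0,0.001],[0,0,0]],[1,[0,0,0],[0,0,0]]]'
```

```text
time: 6.2
tool_pos: [0.5008, -0.0427, 0.0782]
ee_rot: [3.141, 0.001, 1.402]
wrist_force: [-4.0, -0.6, 4.5]
width: 0.0005
finger_force: 2.4
time: 6.4
tool_pos: [0.5009, -0.0427, 0.0782]
ee_rot: [3.141, 0.001, 1.402]
wrist_force: [-4.8, -0.2, 8.2]
width: 0.0003
finger_force: 4.4
time: 6.6
tool_pos: [0.5009, -0.0427, 0.0781]
ee_rot: [3.141, 0.001, 1.402]
wrist_force: [-6.7, 0.6, 12.7]
width: 0.0006
finger_force: 6.4
```

```bash
python3 -m crank '[[1,[0,0,-0.01],[0,0,0]],[1,[0,0,-0.03],[0,0,0]],[1,[0,0,-0.024],[0,0,0]],[1,[0.03,0.004,0],[0,0,0]],[1,[0.03,0.004,0],[0,0,0]],[1,[0.03,0.004,0],[0,0,0]],[1,[0.03,0.004,0],[0,0,0]],[1,[0.03,0.003,0],[0,0,0]]]'; python3 -m crank '[[1,[0.03,0,0],[0,0,0]],[1,[0.03,0,0],[0,0,0]],[1,[0.025,0,0],[0,0,0]],[1,[0.01,0,0],[0,0,0]],[1,[0,0,0],[0,0,0]],[1,[0,0,0],[0,0,0]]]'; python3 g.py;  python3 - <<'E'
from h import *
a=snap('top')['color'][200:310,235:485];b=snap('scene')['color'][170:280,140:390]
cv2.imwrite('pics/near3.png',cv2.resize(np.vstack([a,b])[...,::-1],None,fx=2.7,fy=2.7,interpolation=cv2.INTER_CUBIC))
E
```

```text
time: 7.4
tool_pos: [0.5458, 0.1039, 0.1395]
ee_rot: [3.14, -0.001, 1.402]
wrist_force: [-0.2, -0.2, -0.9]
width: 0.0001
finger_force: 0.0
time: 8.0
tool_pos: [0.5609, 0.1954, 0.1393]
ee_rot: [3.141, 0.001, 1.402]
wrist_force: [0.8, 0.4, 0.3]
width: 0.0006
finger_force: 0.0
main tool dx,dy mm -358.9 -19.099999999999998
right tool dx,dy mm -243.9 -18.9
btn tool dx,dy mm 1.1 -0.4
t 8.0 z 0.1393425006925691 F [0.8 0.4 0.3] [3.14144888e+00 7.38240510e-04 1.40171809e+00] 0.000588333373558997
```

View pics/near3.png

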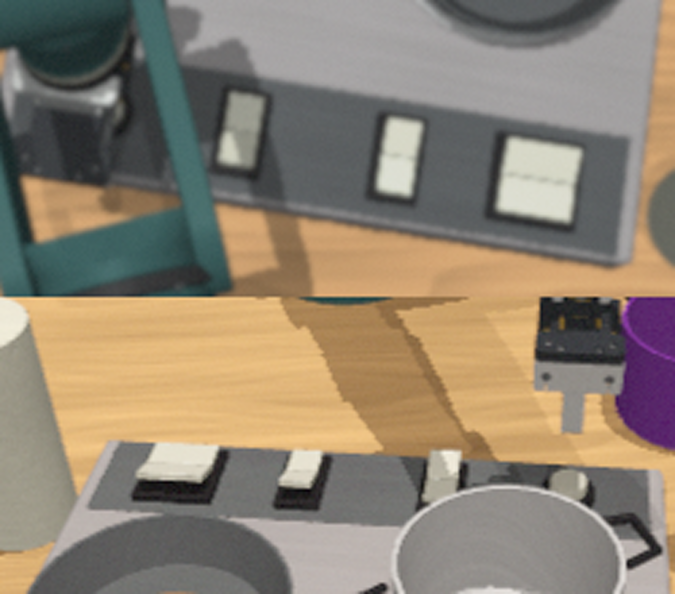

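Both rockers are on (far halves raised at (180,465) and (300,470)), the left narrow one is still off, and the fingers are over the round button (570,485). Next I press the button and release it.

```bash
python3 -m crank '[[1,[0.001,0,0.025],[0,0,0]],[1,[0,0,0.02],[0,0,0]],[1,[0,0,0.008],[0,0,0]],[1,[0,0,0.005],[0,0,0]],[1,[0,0,0.004],[0,0,0]],[1,[0,0,0.003],[0,0,0]],[1,[0,0,0.001],[0,0,0]],[1,[0,0,0],[0,0,0]]]'; python3 -m crank '[[1,[0,0,0.001],[0,0,0]],[1,[0,0,0],[0,0,0]]]'; python3 -m crank '[[1,[0,0,0.001],[0,0,0]],[1,[0,0,0],[0,0,0]]]'
```

```text
time: 8.9
tool_pos: [0.5614, 0.1966, 0.0762]
ee_rot: [3.14, 0.0, 1.402]
wrist_force: [-4.0, -2.5, 7.7]
width: 0.0005
finger_force: 4.1
time: 9.1
tool_pos: [0.5614, 0.1966, 0.0761]
ee_rot: [3.139, 0.0, 1.402]
wrist_force: [-6.8, -3.2, 11.7]
width: 0.0004
finger_force: 5.7
time: 9.3
tool_pos: [0.5615, 0.1966, 0.0761]
ee_rot: [3.139, 0.0, 1.402]
wrist_force: [-7.1, -4.8, 14.9]
width: 0.0003
finger_force: 7.2
```

z stopped at 0.0761 against an expected 0.074, so I press on a bit and look.

```bash
python3 -m crank '[[1,[0,0,0.002],[0,0,0]],[1,[0,0,0],[0,0,0]],[1,[0,0,0],[0,0,0]]]'
python3 - <<'E'
from h import *
b=snap('scene')
cv2.imwrite('pics/near4.png',cv2.resize(b['color'][130:290,290:450][...,::-1],None,fx=3.7,fy=3.7,interpolation=cv2.INTER_CUBIC))
o=robot.get_obs();print(o['tool_pos'],o['wrist_force'],o['wrist_torque'],o['joint_positions'])
E
```

```text
time: 9.6
tool_pos: [0.5615, 0.1967, 0.0759]
ee_rot: [3.138, -0.0, 1.402]
wrist_force: [-9.7, -4.4, 20.1]
width: 0.0005
finger_force: 10.2
[0.56153186 0.19666402 0.07587117] [-10.05780023  -3.26652865  19.94109525] [-0.90598717  1.87521492 -0.01155292] [ 2.42428441e-01  2.42338963e-01  1.45293859e+00 -1.40496939e-03
  1.44305040e+00  4.11298479e-01]
```

View pics/near4.png

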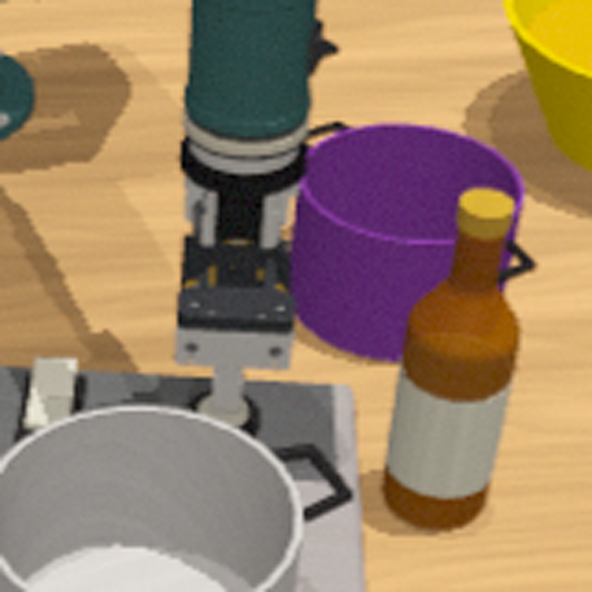

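Only the button is touched (tip at (228,405), clear of bottle and pot). I release in small steps to find the height at which contact ends.

```bash
python3 -m crank '[[1,[0,0,-0.007],[0,0,0]],[1,[0,0,0],[0,0,0]],[1,[0,0,0],[0,0,0]]]'; for i in 1; do python3 -m crank '[[1,[0,0,-0.003],[0,0,0]],[1,[0,0,0],[0,0,0]],[1,[0,0,0],[0,0,0]]]'; python3 -m crank '[[1,[0,0,-0.002],[0,0,0]],[1,[0,0,0],[0,0,0]],[1,[0,0,0],[0,0,0]]]';python3 -m crank '[[1,[0,0,-0.002],[0,0,0]],[1,[0,0,0],[0,0,0]],[1,[0,0,0],[0,0,0]]]';python3 -m crank '[[1,[0,0,-0.002],[0,0,0]],[1,[0,0,0],[0,0,0]],[1,[0,0,0],[0,0,0]]]'; done | grep -E 'pos|wrist'
```

```text
time: 9.95
tool_pos: [0.5626, 0.1974, 0.0776]
ee_rot: [3.137, -0.002, 1.402]
wrist_force: [1.9, -1.1, 4.0]
width: 0.0006
finger_force: 1.7
tool_pos: [0.5616, 0.1973, 0.0795]
wrist_force: [2.5, -0.2, 3.0]
tool_pos: [0.5609, 0.1972, 0.0812]
wrist_force: [1.3, 0.9, 2.0]
tool_pos: [0.5605, 0.1971, 0.0831]
wrist_force: [-0.2, 0.6, 1.4]
tool_pos: [0.5605, 0.197, 0.0849]
wrist_force: [0.3, 0.6, 1.0]
```

The spring force fades to zero at a reading of about 0.084, so the reading is about 2 mm high and the button did its full 8 mm travel. I now go well up and check the result.

```bash
python3 -m crank '[[1,[0,0,-0.02],[0,0,0]],[1,[0,0,-0.03],[0,0,0]],[1,[0,0,-0.03],[0,0,0]],[1,[0,0,-0.03],[0,0,0]],[1,[0,0,-0.03],[0,0,0]],[1,[0,0,-0.02],[0,0,0]],[1,[0,0,0],[0,0,0]],[1,[0,0,0],[0,0,0]]]'
python3 - <<'E'
from h import *
b=snap('scene');P=pts(b)
cv2.imwrite('pics/end.png',cv2.resize(b['color'][190:390,120:420][...,::-1],None,fx=2.6,fy=2.6,interpolation=cv2.INTER_CUBIC))
a=-.171;c=np.array([.6729,-.0055]);Rh=np.array([[np.cos(a),np.sin(a)],[-np.sin(a),np.cos(a)]])
H=(P[...,:2]-c)@Rh.T;X=H[...,0]+.145;Y=H[...,1]
for k,y,w in(('main',-.18,.025),('right',-.065,.01),('left',.065,.01)):
    for n,lo,hi in(('near',-.03,-.02),('far',.018,.029)):
        m=(X>lo)&(X<hi)&(abs(Y-y)<w)&(P[...,2]>.065);print(k,n,m.sum(),np.median(P[m][:,2]).round(4))
m=(X**2+(Y-.18)**2<.012**2)&(P[...,2]<.1);print('btn',m.sum(),np.median(P[m][:,2]).round(4))
E
```

```text
time: 11.95
tool_pos: [0.5608, 0.1971, 0.2448]
ee_rot: [-3.141, 0.0, 1.402]
wrist_force: [0.7, -0.3, -0.3]
width: 0.0004
finger_force: 0.0
main near 42 0.0779
main far 136 0.0731
right near 18 0.0773
right far 52 0.0725
left near 20 0.0855
left far 27 0.0781
btn 50 0.0837
```

View pics/end.png

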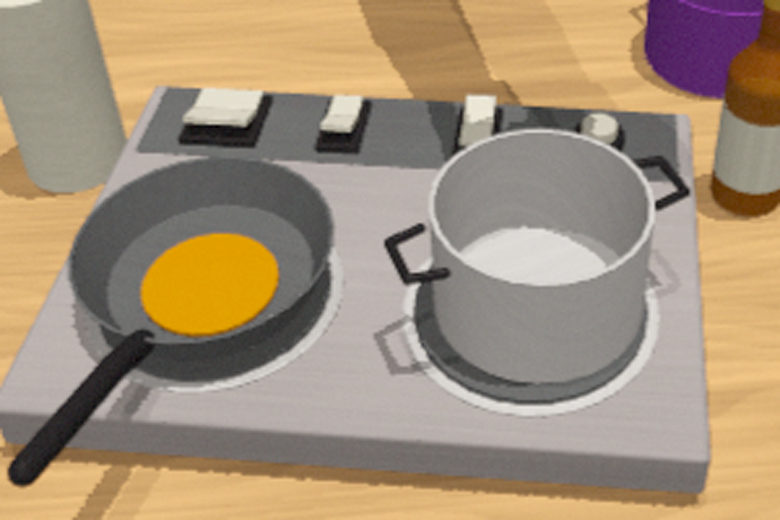

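The near halves of the wide (228,105) and right narrow (343,113) rockers lie level with their far halves raised. The left narrow one (478,115) is still off, the button (600,125) is up, and the pan, pot, bottle and roll look undisturbed.

```bash
python3 -c "
from bench import robot
print(robot.close_job())"
```

```text
the job is handed in; nothing more can be done
None
```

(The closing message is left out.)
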